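# Put the V-blocks back in their row on the bench shelf

## Task

Put the three loose V-blocks back on the low bench shelf in one neat row with the V-block already there: rightwards from it, as the robot sees it, tall, middle, low, groove up, square and in line with it, side by side with gaps under about a centimetre. Set each down gently, not dropped, and do not shift the block already there. Leave the file, hammer and round plate where they lie.

Things in the scene. Friction and masses are not known exactly. Their poses are not given: they have to be found in the camera images.
- shelf: fixed low bench shelf: plywood board 170 mm deep (own x) by 340 mm wide (own y), its top 80 mm above the bench, on two grey side feet; a lip along its rear (+x) edge rises 12 mm above the board; front and ends are open. Origin on the bench under the board's centre; x points away from the robot to the rear, y to the left as the robot sees it
- shelf_top (a point): centre of the board's upper face, axes as the shelf's
- standing_block: steel V-block, 60 mm long (own x, along the V groove) by 40 mm wide (own y) by 58 mm high, groove 18 wide and 9 deep along its top, flat ends; about 1.05 kg, loose; origin at its underside centre, z up. Stands on the shelf's left part, square to it (own x to the rear, y to the left); the row goes on to its right (-y)
- tall_block: steel V-block, 60 mm long (own x, along the V groove) by 40 mm wide (own y) by 48 mm high, groove 18 wide and 9 deep along its top, flat ends; about 0.86 kg, loose; origin at its underside centre, z up. Lies groove-up on the bench
- middle_block: steel V-block, 60 mm long (own x, along the V groove) by 40 mm wide (own y) by 38 mm high, groove 18 wide and 9 deep along its top, flat ends; about 0.67 kg, loose; origin at its underside centre, z up. Lies groove-up on the bench
- low_block: steel V-block, 60 mm long (own x, along the V groove) by 40 mm wide (own y) by 28 mm high, groove 18 wide and 9 deep along its top, flat ends; about 0.48 kg, loose; origin at its underside centre, z up. Lies groove-up on the bench
- file: bystander: flat file, 320 mm long, black handle, 26 mm high; lies along its own x, origin below a point 165 mm from its handle end
- hammer: bystander: hammer 260 mm long, 26 mm high, lying on the bench along its own x, head (about 90 mm across) at its +x end, origin under its middle
- anvil_disc: bystander: heavy round striking plate, 170 mm across, 36 mm high, red rim and bare steel top; origin at the centre of its underside

How it is judged:
At the end, for the whole second after the job is handed in: Tall, middle, low stand in that order right of the standing block, released, at rest on the board, groove up (0.1 rad); neighbouring centres under 60 mm apart, front-to-back within 12 mm and parallel within 0.17 rad of the standing block, which has moved under 15 mm (x of tall_block in the frame of standing_block between -0.012 and 0.012 m and z of tall_block in the frame of shelf_top between -0.005 and 0.005 m and angle between each of tall_block, middle_block, low_block, standing_block's own z axis and vertical below 0.1 rad and angle between the x axis of each of tall_block, middle_block, low_block and the x axis of standing_block, either way round below 0.17 rad and linear speed of each of tall_block, middle_block, low_block, standing_block below 0.01 m/s and x of middle_block in the frame of standing_block between -0.012 and 0.012 m and z of middle_block in the frame of shelf_top between -0.005 and 0.005 m and x of low_block in the frame of standing_block between -0.012 and 0.012 m and z of low_block in the frame of shelf_top between -0.005 and 0.005 m and y of tall_block in the frame of standing_block below -0.03 m and y of middle_block in the frame of standing_block below -0.065 m and y of low_block in the frame of standing_block below -0.1 m and horizontal distance between standing_block and tall_block below 0.06 m and horizontal distance between tall_block and middle_block below 0.06 m and horizontal distance between middle_block and low_block below 0.06 m and distance of standing_block from where it was at the start of the episode below 0.015 m); the robot touches nothing.
It fails at once if a block is dropped (falls unheld faster than 0.5 m/s) ((linear speed of tall_block above 0.5 m/s and contact force between the fingers and tall_block below 0.2 N) or (linear speed of middle_block above 0.5 m/s and contact force between the fingers and middle_block below 0.2 N) or (linear speed of low_block above 0.5 m/s and contact force between the fingers and low_block below 0.2 N)).
It fails at once if the file, hammer or round plate is moved more than 30 mm (distance of any of file, hammer, anvil_disc from where it was at the start of the episode above 0.03 m).
It fails at once if the standing block is tipped (angle between standing_block's own z axis and vertical above 0.3 rad).
It also fails if it takes over 72 s, if anything falls off the work surface, if the arm or the gripper's body presses on something with over 40 N, if the wrist force passes 120 N, or if a joint passes its speed limit or range.

## Robot

A 6-joint arm with a two-finger parallel gripper is mounted at the origin on the work surface. World frame = base frame: x ahead of the robot, y to its left, z up, the work surface at z = 0. Lengths are in m, angles in rad, forces in N, time in s.
With the tool pointing down it reaches from about 0.35 to 0.8 m from the base axis. Payload 7.3 kg.
Tool frame: the origin (TCP) lies on the centre line of the jaws, within the pads' length; the fingertips stand 14 mm ahead of it and the grasp point (between the pads) lies 5 mm behind it (r.tip_extent is the distance from the TCP to the fingertips, in m); z points along the fingers, y is the line along which they close (so a half turn about z gives the same grasp; the last joint's range is limited). The gripper opens to 85 mm and grips with 20 to 120 N. Pads are 22 mm wide; open, the fingers measure 114 mm over their backs; the gripper's body (76 mm by 85 mm) begins 54 mm behind the grasp point. The pads swing forward as they close: fully open they stand 13 mm farther back than shut.
Start: joints at [1.001, 0.342, 1.524, -0, 1.275, -0.146], TCP at [0.216, 0.479, 0.219] pointing down, gripper open.
Joint ranges: [-2.53, 2.53], [-0.77, 2.02], [0.04, 2.7], [-1, 4.14], [0.28, 2.66], [-3.11, 3.11]. Speed limits (rad/s): [2.57, 2.57, 3.14, 3.14, 3.14, 3.14].

## Interface

Orientations are given as a unit quaternion [w, x, y, z].
In Python, from cell import r gives the robot as it stands.
- The arm moves only by the tool step_arm, never from a script. Its argument "motion" is a list of rows, each a list of 7 numbers: the shift along the tool's x, y, z in mm, then the turn, a rotation vector about the tool's x, y, z in rad, then the opening in per cent of the stroke, from 0 (shut) to 100 (fully open). A call has 1 to 8 rows; each row shifts and turns the commanded pose from where the row before left it, along the tool's axes as they then stand; what a row does not reach is not made up. A row lasts 1/10 s, in which the tool goes at most 50 mm and 8.59 degrees, less where a joint would pass 70% of its speed; a pose out of reach is approached as far as the arm can. A call is refused whole if a number of a shift passes 50 or a number of a turn 0.15, either way. A call with a gripper value outside its range is refused whole. The fingers move at their own pace and stop on an object; "squeeze" is the grip in N (left out, the last holds). Time passes only in rows, so rows that do not move let the fingers close. It gives the time, the measured TCP pose, the force, the opening and the grip force at its end, in the units of the state.
- r.get_state(): the state, without advancing time (a new reading comes with each control period).
- r.get_image(name): name is "scene" or "top"; returns a dict with "color" (400x640x3 uint8, red, green, blue), "fov_y" (degrees; the focal length in pixels is half the picture's height over the tangent of half this angle, whatever the lens; pixels are square), "cx", "cy" (the principal point, pixels), "T" (4x4, takes a point from camera to world coordinates). Camera axes: x right, y down, z forward; pixel columns grow to the right and rows downward; lengths in m; the calibration is good to about 2 mm. A picture is of the moment at which its call begins. There is no depth.
- r.job_done(): hands the job in; it is judged then, once.
The state is a dict: "clock": time; "qpos": joint angles; "joint_vel": joint speeds; "effort": joint torques, N m; "tcp_pos": TCP position; "tcp_rot": TCP orientation; "wrist_force": force on the tool from outside, world axes, zero at the start; "torque": the same for the moment, N m; "gripper_width": finger opening in m; "grip_force": force on a finger pad.
Only numpy, scipy, OpenCV 4.12 (cv2) and the standard library are available. Lean on these libraries where they do the work, as an engineer would, in place of code of your own. Each camera call takes 0.05 s, during which the arm holds its last target. There are 200 camera calls.

## Working session

There is one attempt and no reset: what is moved stays moved. The work goes in short steps, Python scripts to look and compute and a tool call to move; the robot and the scene stay as the last step left them, time stands still between calls to the robot, and variables do not carry over. Pictures are saved under pics/ and viewed, at most 10 in all, crops included, and the job is handed in when it is done.

Besides the shell and the picture viewer there is one more tool, called as name([rows], argument=value, ...), one row to a line, values as JSON. step_arm: Moves the arm, as the interface text tells. Its arguments: {"type":"object","properties":{"motion":{"type":"array"},"squeeze":{"type":"number"}},"required":["motion"]}

```bash
mkdir -p pics; cat > h.py <<'E'
import numpy as np, cv2
from cell import r
def grab(n,f=None):
    d=r.get_image(n)
    if f: cv2.imwrite(f,cv2.cvtColor(d["color"],cv2.COLOR_RGB2BGR))
    return d
def ray(d,uv,z):
    uv=np.atleast_2d(np.array(uv,float)); f=d["color"].shape[0]/2/np.tan(np.radians(d["fov_y"])/2)
    c=np.c_[(uv[:,0]-d["cx"])/f,(uv[:,1]-d["cy"])/f,np.ones(len(uv))]
    T=np.array(d["T"]); w=c@T[:3,:3].T; o=T[:3,3]
    return o+w*((z-o[2])/w[:,2])[:,None]
E
python3 - <<'E'
from h import *
for n in("scene","top"):
    d=grab(n,f"pics/{n}0.png"); print(n,d["fov_y"],d["cx"],d["cy"],np.round(d["T"],3).tolist())
s=r.get_state(); print(s["clock"],s["tcp_rot"],s["gripper_width"],r.tip_extent)
E
```

```text
scene 51.52856282623375 327.0532817856262 205.946544571301 [[-0.275, 0.666, -0.694, 1.232], [0.961, 0.192, -0.196, 0.169], [0.003, -0.721, -0.693, 0.746], [0.0, 0.0, 0.0, 1.0]]
top 53.41028409146315 322.2848345323111 195.21294551424492 [[-0.017, -0.984, 0.177, 0.372], [-1.0, 0.013, -0.024, -0.028], [0.021, -0.177, -0.984, 1.091], [0.0, 0.0, 0.0, 1.0]]
0.1 [-2.36698370e-04  2.10299549e-01  9.77636761e-01 -6.37458798e-04] 0.08508117733369752 0.014
```

View pics/top0.png

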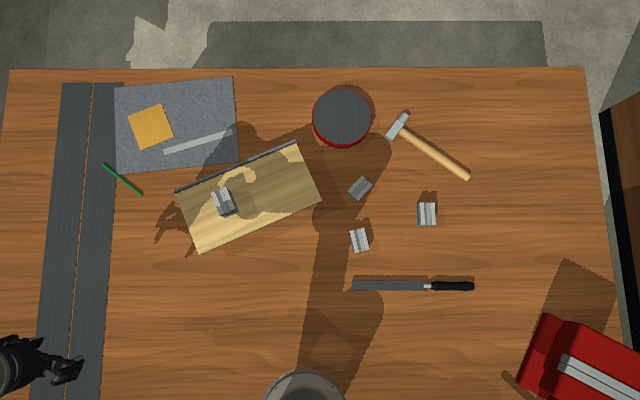

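View pics/scene0.png

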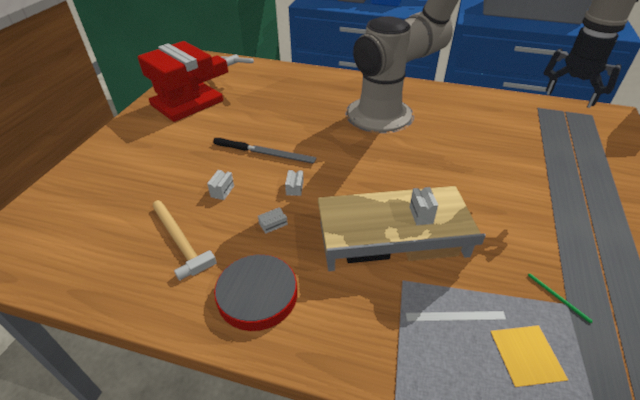

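Top view: shelf at about (248,198) with the standing block at (223,201). The loose blocks are at (427,214), (360,240) and (360,188). Next I zoom in on them.

```bash
python3 - <<'E'
import cv2,numpy as np
t=cv2.imread("pics/top0.png");s=cv2.imread("pics/scene0.png")
R=lambda i,x,y,w,h,k:cv2.resize(i[y:y+h,x:x+w],None,fx=k,fy=k,interpolation=cv2.INTER_NEAREST)
a=np.hstack([R(t,345,170,50,37,8),R(t,400,195,50,37,8)])
b=np.hstack([R(t,335,222,50,37,8),R(t,200,180,50,37,8)])
cv2.imwrite("pics/c1.png",np.vstack([a,b]))
a=np.hstack([R(s,250,200,50,37,8),R(s,198,165,50,37,8)])
b=np.hstack([R(s,270,165,50,37,8),R(s,400,185,50,37,8)])
cv2.imwrite("pics/c2.png",np.vstack([a,b]))
E
```

```text
(no output)
```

View pics/c1.png

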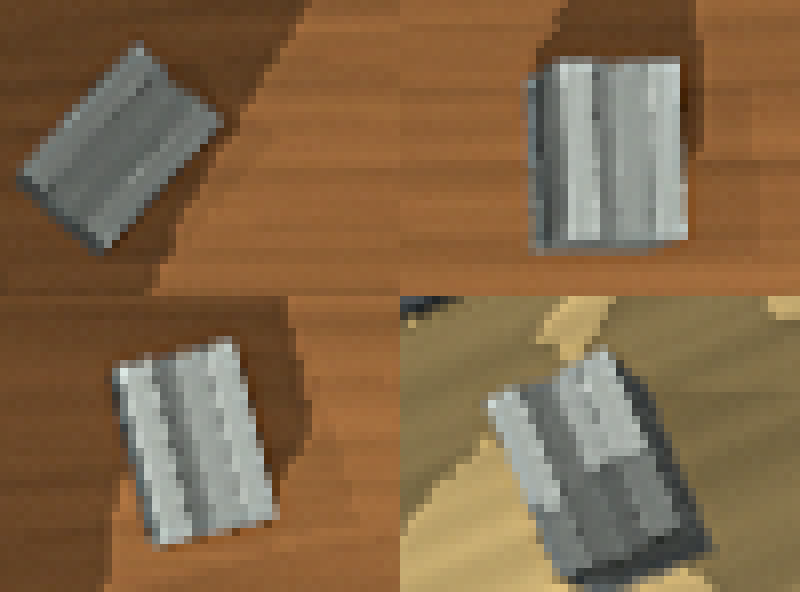

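View pics/c2.png

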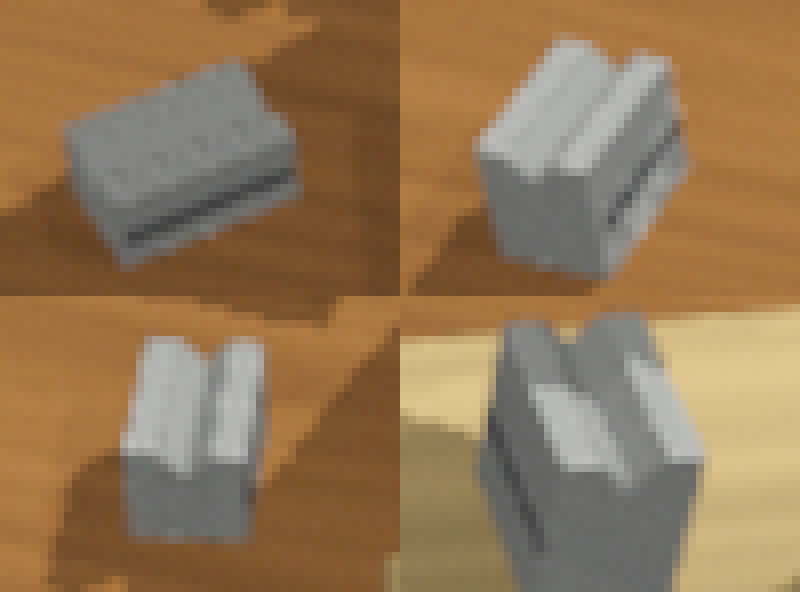

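Reading the crops: the right block is the tall one. The lower-centre block has an edge of about 11 px in the scene view, so it is the middle one. The upper-centre block (about 8 px) is the low one. The corners are readable, so I cast rays from them.

```bash
cat > m.py <<'E'
from h import *
def rep(d,n,z,o,cs,off=(0,0)):
    # corners order: backleft, backright, frontright, frontleft (crop px /8)
    P=ray(d,[((x-off[0])/8+o[0]-.0,(y-off[1])/8+o[1]-.0) for x,y in cs],z)[:,:2]
    ax=(P[0]+P[1]-P[2]-P[3])/2; wy=(P[0]+P[3]-P[1]-P[2])/2
    print(n,np.round(P.mean(0)*1000,1),"len",round(1000*np.hypot(*ax),1),"wid",round(1000*np.hypot(*wy),1),"yaw",round(np.arctan2(ax[1],ax[0]),3),round(np.arctan2(-wy[0],wy[1]),3))
E
python3 - <<'E'
from m import *
d=grab("top"); e=grab("scene")
rep(d,"low",.028,(345,170),[(140,42),(222,122),(102,248),(20,178)])
rep(d,"tall",.048,(400,195),[(162,60),(281,60),(288,238),(169,238)])
rep(d,"mid",.038,(335,222),[(112,70),(235,42),(275,222),(158,248)])
rep(d,"stand",.138,(200,180),[(88,108),(202,52),(280,232),(168,285)])
P=ray(d,[(198,254),(322,203),(297,141),(174,192)],.08)[:,:2]*1000;print(np.round(P),P.mean(0),[np.arctan2(*(P[1]-P[0])[[0,1]]),np.arctan2(*(P[2]-P[1])[::-1])])
# scene top-face corners (any order): centres
for n,z,o,cs in [("low",.028,(250,200),[(66,125),(238,60),(297,130),(118,208)]),("tall",.048,(198,165),[(165,38),(270,62),(190,175),(78,150)]),("mid",.038,(270,165),[(148,42),(265,42),(250,168),(124,152)]),("stand",.138,(400,185),[(105,22),(245,18),(300,168),(165,175)])]:
    Q=ray(e,[(x/8+o[0],y/8+o[1]) for x,y in cs],z)[:,:2];print(n,np.round(1000*Q.mean(0)),np.round(1000*Q).tolist())
s=r.get_state();print(s["clock"])
E
```

```text
low [ 580.1 -157.6] len 62.0 wid 37.9 yaw -0.758 -0.772
tall [ 505.6 -334.1] len 59.6 wid 39.8 yaw -0.025 -0.014
mid [ 438.8 -149.6] len 60.4 wid 40.9 yaw 0.205 0.204
stand [531.5 188.9] len 60.5 wid 37.2 yaw 0.43 0.451
[[408. 261.]
 [533. -52.]
 [700.  12.]
 [567. 328.]] [551.80763938 137.32501594] [np.float64(2.7612170942929906), np.float64(0.36262620015180835)]
low [ 585. -153.] [[592.0, -187.0], [551.0, -147.0], [575.0, -118.0], [620.0, -158.0]]
tall [ 510. -327.] [[479.0, -346.0], [481.0, -307.0], [540.0, -307.0], [539.0, -347.0]]
mid [ 442. -145.] [[418.0, -171.0], [407.0, -133.0], [470.0, -117.0], [474.0, -159.0]]
stand [536. 193.] [[514.0, 164.0], [501.0, 201.0], [558.0, 221.0], [571.0, 187.0]]
0.2
```

```bash
cat > p.py <<'E'
from h import *
from scipy.spatial.transform import Rotation as Ro
def plan(x,y,z,yaw):
    "delta to target in tool axes after turning; mm"
    s=r.get_state(); q=np.array(s["tcp_rot"]); R=Ro.from_quat(q[[1,2,3,0]]).as_matrix()
    a=np.arctan2(R[1,1],R[0,1]); t=(yaw-a+np.pi/2)%np.pi-np.pi/2
    b=a+t; ty=np.array([np.cos(b),np.sin(b)]); tx=np.array([-ty[1],ty[0]])
    dl=np.array([x,y])-1000*np.array(s["tcp_pos"][:2])
    print("clk",round(s["clock"],2),"tcp",np.round(1000*np.array(s["tcp_pos"]),1),"yawY",round(a,3),"tilt",np.round(R[:2,2],4),"TURN",round(-t,3),"SHIFT",np.round([dl@tx,dl@ty,1000*s["tcp_pos"][2]-z],1),"F",np.round(s["wrist_force"],1),"w",round(s["gripper_width"],4))
E
python3 -c "
from p import *
plan(540,50,220,-.02);plan(507.5,-330,130,-.02)"
```

```text
clk 0.2 tcp [215.8 478.4 218.2] yawY 1.147 tilt [-0.0005 -0.0007] TURN 1.167 SHIFT [-421.8  332.7   -1.8] F [ 0.3 -0.6  0.1] w 0.085
clk 0.2 tcp [215.8 478.4 218.2] yawY 1.147 tilt [-0.0005 -0.0007] TURN 1.167 SHIFT [-802.4  307.8   88.2] F [ 0.3 -0.6  0.1] w 0.085
```

step_arm([
  [0,0,0,0,0,0.146,100],
  [0,0,0,0,0,0.146,100],
  [0,0,0,0,0,0.146,100],
  [0,0,0,0,0,0.146,100],
  [0,0,0,0,0,0.146,100],
  [0,0,0,0,0,0.146,100],
  [0,0,0,0,0,0.146,100],
  [0,0,0,0,0,0.146,100],
], squeeze=70)

```text
clock: 1.0
tcp_pos: [0.2158, 0.4785, 0.2184]
tcp_rot: [0.0, 0.717, 0.697, -0.0]
wrist_force: [-0.3, 0.8, -0.8]
gripper_width: 0.0853
grip_force: 0.0
```

step_arm([
  [-48,40,0,0,0,0,100],
  [-48,40,0,0,0,0,100],
  [-48,40,0,0,0,0,100],
  [-48,40,0,0,0,0,100],
  [-48,40,0,0,0,0,100],
  [-48,40,0,0,0,0,100],
  [-48,40,0,0,0,0,100],
  [-48,28,0,0,0,0,100],
])

```text
clock: 1.8
tcp_pos: [0.4599, 0.1596, 0.2186]
tcp_rot: [0.0, 0.714, 0.7, 0.0]
wrist_force: [0.2, 1.0, 0.4]
gripper_width: 0.0856
grip_force: 0.0
```

step_arm([
  [-48,0,0,0,0,0,100],
  [-48,0,0,0,0,0,100],
  [-48,0,0,0,0,0,100],
  [-48,0,0,0,0,0,100],
  [-48,0,20,0,0,0,100],
  [-48,0,20,0,0,0,100],
  [-48,0,25,0,0,0,100],
  [-48,0,25,0,0,0,100],
])

```text
clock: 2.6
tcp_pos: [0.4504, -0.2135, 0.1332]
tcp_rot: [0.0, 0.715, 0.7, 0.0]
wrist_force: [1.3, -0.1, 0.9]
gripper_width: 0.0854
grip_force: 0.0
```

```bash
python3 -c "
from p import *
plan(507.5,-330,30,-.02)"
```

```text
clk 2.6 tcp [ 450.4 -213.5  133.2] yawY -0.021 tilt [ 0.0006 -0.0002] TURN -0.001 SHIFT [-115.3   59.5  103.2] F [ 1.3 -0.1  0.9] w 0.0854
```

step_arm([
  [-30,15,10,0,0,0,100],
  [-30,15,10,0,0,0,100],
  [-30,15,10,0,0,0,100],
  [-25,14,10,0,0,0,100],
  [0,0,5,0,0,0,100],
  [0,0,0,0,0,0,100],
])

```text
clock: 3.2
tcp_pos: [0.5064, -0.3272, 0.0874]
tcp_rot: [-0.002, 0.715, 0.699, -0.0]
wrist_force: [-0.8, -0.3, -0.3]
gripper_width: 0.0855
grip_force: 0.0
```

```bash
python3 -c "
from p import *
plan(507.5,-330,30,-.02)
d=grab('top','pics/t1.png');e=grab('scene','pics/s1.png')
R=lambda i,x,y,w,h,k:cv2.resize(i[y:y+h,x:x+w],None,fx=k,fy=k,interpolation=2)
cv2.imwrite('pics/c3.png',np.hstack([R(cv2.imread('pics/t1.png'),385,175,80,80,5),R(cv2.imread('pics/s1.png'),180,135,80,80,5)]))"
```

```text
clk 3.2 tcp [ 506.4 -327.2   87.4] yawY -0.022 tilt [-0.0024  0.0023] TURN -0.002 SHIFT [-2.7  1.2 57.4] F [-0.8 -0.3 -0.3] w 0.0855
```

View pics/c3.png

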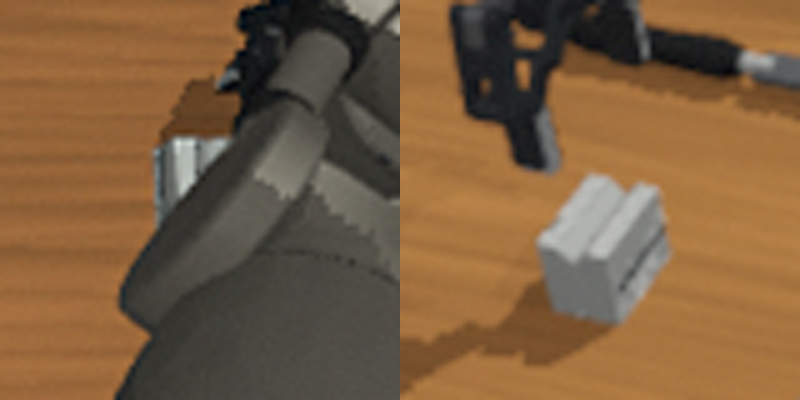

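```bash
python3 -c "
from p import *
e=grab('scene')
for z in (.073,.08,.087): print(ray(e,[(208,168),(228,148)],z).round(3)[0])
plan(507.5,-330,30,-.02)"
```

```text
[ 0.507 -0.357  0.073]
[ 0.515 -0.352  0.08 ]
[ 0.522 -0.346  0.087]
clk 3.35 tcp [ 507.1 -326.8   89.3] yawY -0.02 tilt [-0.0001  0.0003] TURN -0.0 SHIFT [-3.2  0.5 59.3] F [-0.2  0.4  0.3] w 0.0851
```

step_arm([
  [-1,0,15,0,0,0,100],
  [-1,0,15,0,0,0,100],
  [-1,0,10,0,0,0,100],
  [0,0,4,0,0,0,100],
  [0,0,0,0,0,0,100],
])

```text
clock: 3.85
tcp_pos: [0.5071, -0.3304, 0.0449]
tcp_rot: [-0.0, 0.714, 0.7, 0.0]
wrist_force: [0.4, 0.5, -0.4]
gripper_width: 0.0851
grip_force: 0.0
```

```bash
python3 -c "
from p import *
plan(507.5,-330,30,-.02)
d=grab('top','pics/t2.png');e=grab('scene','pics/s2.png')
R=lambda i,x,y,w,h,k:cv2.resize(i[y:y+h,x:x+w],None,fx=k,fy=k,interpolation=2)
cv2.imwrite('pics/c4.png',R(cv2.imread('pics/s2.png'),180,130,90,75,8))"
```

```text
clk 3.85 tcp [ 507.1 -330.4   44.9] yawY -0.021 tilt [-0.0003  0.0004] TURN -0.001 SHIFT [ 0.4  0.4 14.9] F [ 0.4  0.5 -0.4] w 0.0851
```

View pics/c4.png

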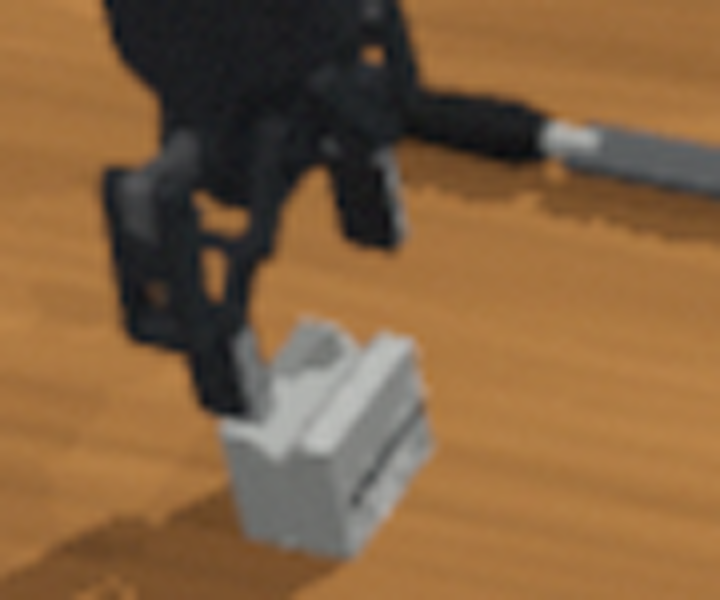

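```bash
python3 -c "
from p import *
e=grab('scene')
for z in (.044,.058,.07): print(ray(e,[(209.5,182),(227.5,161)],z).round(3).tolist())"
```

```text
[[0.528, -0.349, 0.044], [0.433, -0.343, 0.044]]
[[0.542, -0.338, 0.058], [0.449, -0.333, 0.058]]
[[0.554, -0.329, 0.07], [0.463, -0.324, 0.07]]
```

step_arm([
  [0,0,8,0,0,0,100],
  [0,0,8,0,0,0,100],
  [0,0,7,0,0,0,100],
  [0,0,0,0,0,0,100],
])

```text
clock: 4.4
tcp_pos: [0.5064, -0.3301, 0.0203]
tcp_rot: [-0.001, 0.715, 0.7, -0.0]
wrist_force: [-0.2, -0.6, -0.6]
gripper_width: 0.0855
grip_force: 0.0
```

```bash
python3 -c "
from p import *
plan(507.5,-330,30,-.02)
e=grab('scene','pics/s3.png')
R=lambda i,x,y,w,h,k:cv2.resize(i[y:y+h,x:x+w],None,fx=k,fy=k,interpolation=2)
cv2.imwrite('pics/c5.png',R(cv2.imread('pics/s3.png'),190,140,60,60,8))"
```

```text
clk 4.4 tcp [ 506.4 -330.1   20.3] yawY -0.021 tilt [-0.0021  0.0019] TURN -0.001 SHIFT [ 0.1  1.1 -9.7] F [-0.2 -0.6 -0.6] w 0.0855
```

View pics/c5.png

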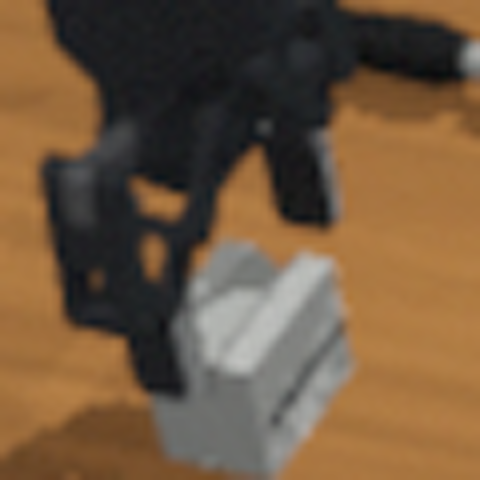

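step_arm([
  [2,1,4,0,0,0,100],
  [0,0,4,0,0,0,100],
  [0,0,0,0,0,0,60],
  [0,0,0,0,0,0,30],
  [0,0,0,0,0,0,30],
  [0,0,0,0,0,0,30],
  [0,0,0,0,0,0,30],
], squeeze=70)

```text
clock: 5.15
tcp_pos: [0.5083, -0.3289, 0.0144]
tcp_rot: [0.0, 0.714, 0.7, 0.0]
wrist_force: [-1.4, 0.6, 5.1]
gripper_width: 0.0582
grip_force: 78.6
```

```bash
python3 -c "
from p import *
plan(507.5,-330,30,-.02)
e=grab('scene','pics/s4.png');print(r.get_state()['grip_force'])
R=lambda i,x,y,w,h,k:cv2.resize(i[y:y+h,x:x+w],None,fx=k,fy=k,interpolation=2)
cv2.imwrite('pics/c6.png',R(cv2.imread('pics/s4.png'),190,140,60,60,8))"
```

```text
clk 5.15 tcp [ 508.3 -328.9   14.4] yawY -0.021 tilt [ 0.0002 -0.0002] TURN -0.001 SHIFT [ -1.1  -0.8 -15.6] F [-1.4  0.6  5.1] w 0.0582
78.57937216758728
```

step_arm([
  [0,0,-5,0,0,0,30],
  [0,0,-15,0,0,0,30],
  [0,0,-30,0,0,0,30],
  [0,0,-40,0,0,0,30],
  [0,0,-40,0,0,0,30],
  [0,0,-40,0,0,0,30],
  [0,0,-20,0,0,0,30],
  [0,0,0,0,0,0,30],
])

```text
clock: 6.0
tcp_pos: [0.5093, -0.3295, 0.2064]
tcp_rot: [0.003, 0.714, 0.7, 0.0]
wrist_force: [0.4, -0.7, -7.0]
gripper_width: 0.0581
grip_force: 78.2
```

```bash
python3 -c "
from p import *
plan(552,146,190,.38)"
```

```text
clk 6.0 tcp [ 509.3 -329.5  206.4] yawY -0.021 tilt [ 0.0041 -0.003 ] TURN -0.401 SHIFT [425.7 216.1  16.4] F [ 0.4 -0.7 -7. ] w 0.0581
```

step_arm([
  [0,0,0,0,0,-0.1,30],
  [0,0,0,0,0,-0.1,30],
  [0,0,0,0,0,-0.1,30],
  [0,0,0,0,0,-0.1,30],
  [20,10,0,0,0,0,30],
  [40,20,0,0,0,0,30],
  [40,20,0,0,0,0,30],
  [40,20,0,0,0,0,30],
])

```text
clock: 6.8
tcp_pos: [0.52, -0.1707, 0.2008]
tcp_rot: [-0.003, 0.562, 0.827, -0.0]
wrist_force: [0.2, 0.1, -7.3]
gripper_width: 0.0582
grip_force: 78.0
```

step_arm([
  [40,20,0,0,0,0,30],
  [40,20,0,0,0,0,30],
  [40,20,0,0,0,0,30],
  [40,20,0,0,0,0,30],
  [40,20,0,0,0,0,30],
  [40,20,0,0,0,0,30],
  [20,10,0,0,0,0,30],
  [0,0,0,0,0,0,30],
])

```text
clock: 7.6
tcp_pos: [0.5445, 0.1202, 0.2009]
tcp_rot: [-0.002, 0.56, 0.829, -0.001]
wrist_force: [-0.1, -0.4, -8.2]
gripper_width: 0.0581
grip_force: 78.1
```

```bash
python3 -c "
from p import *
plan(552,146,98,.38)
grab('scene','pics/s5.png')
grab('top','pics/t5.png')"
```

```text
clk 7.6 tcp [544.5 120.2 200.9] yawY 0.383 tilt [-0.0051  0.001 ] TURN 0.003 SHIFT [ 21.2  16.6 102.9] F [-0.1 -0.4 -8.2] w 0.0581
```

step_arm([
  [10,8,10,0,0,0,30],
  [9,8,10,0,0,0,30],
  [2,0,10,0,0,0,30],
  [0,0,4,0,0,0,30],
  [0,0,0,0,0,0,30],
])

```text
clock: 8.2
tcp_pos: [0.5525, 0.1418, 0.1687]
tcp_rot: [-0.001, 0.561, 0.828, -0.001]
wrist_force: [-0.4, 0.0, -6.8]
gripper_width: 0.0584
grip_force: 78.0
```

```bash
python3 -c "
from p import *
plan(552,146,98,.38)
e=grab('scene','pics/s6.png');grab('top','pics/t6.png')
R=lambda i,x,y,w,h,k:cv2.resize(i[y:y+h,x:x+w],None,fx=k,fy=k,interpolation=2)
cv2.imwrite('pics/c6.png',R(cv2.imread('pics/s6.png'),350,150,100,75,8))
plan(552,146,98,.38)"
```

```text
clk 8.2 tcp [552.5 141.8 168.7] yawY 0.379 tilt [-0.0025 -0.0005] TURN -0.001 SHIFT [ 4.1  1.1 70.7] F [-0.4  0.  -6.8] w 0.0584
clk 8.3 tcp [553.3 141.8 170.1] yawY 0.379 tilt [ 0.0002 -0.0001] TURN -0.001 SHIFT [ 4.3  0.4 72.1] F [ 0.2  0.2 -6.8] w 0.0581
```

View pics/c6.png

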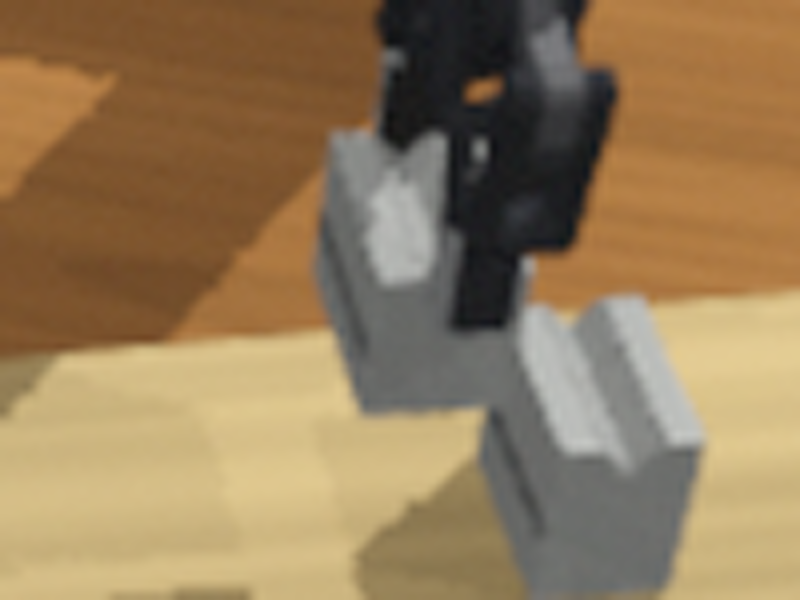

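```bash
python3 -c "
from p import *
e=grab('scene')
f=lambda c,z: ray(e,[(x/8+350-.5,y/8+150-.5) for x,y in c],z)[:,:2]*1e3
print(f([(375,282),(333,133),(445,133)],.2035).round(),f([(362,412)],.1555).round())
S=f([(565,452),(702,445),(642,297),(518,312)],.138);print(S.round(),S.mean(0))"
```

```text
[[592. 131.]
 [535. 111.]
 [527. 139.]] [[587. 133.]]
[[569. 186.]
 [556. 221.]
 [500. 199.]
 [516. 167.]] [534.99610096 193.00348528]
```

step_arm([
  [3,0,0,0,0,0,30],
  [3,0,0,0,0,0,30],
  [0,0,15,0,0,0,30],
  [0,0,20,0,0,0,30],
  [0,0,20,0,0,0,30],
  [0,0,10,0,0,0,30],
  [0,0,4,0,0,0,30],
  [0,0,0,0,0,0,30],
])

```text
clock: 9.15
tcp_pos: [0.5511, 0.1479, 0.1011]
tcp_rot: [0.0, 0.561, 0.828, 0.0]
wrist_force: [-0.3, -0.3, -7.1]
gripper_width: 0.058
grip_force: 78.0
```

step_arm([
  [0,0,2,0,0,0,30],
  [0,0,1,0,0,0,30],
  [0,0,1,0,0,0,30],
  [0,0,0,0,0,0,30],
])

```text
clock: 9.55
tcp_pos: [0.551, 0.1478, 0.0971]
tcp_rot: [0.0, 0.561, 0.828, 0.0]
wrist_force: [-0.6, -0.0, -7.2]
gripper_width: 0.0582
grip_force: 78.0
```

step_arm([
  [0,0,1,0,0,0,30],
  [0,0,1,0,0,0,30],
  [0,0,0,0,0,0,30],
])

```text
clock: 9.85
tcp_pos: [0.5508, 0.1478, 0.0948]
tcp_rot: [-0.0, 0.561, 0.828, -0.0]
wrist_force: [0.2, 0.3, -7.0]
gripper_width: 0.0582
grip_force: 78.0
```

step_arm([
  [0,0,1,0,0,0,30],
  [0,0,0,0,0,0,30],
])

```text
clock: 10.05
tcp_pos: [0.551, 0.1478, 0.0944]
tcp_rot: [0.0, 0.561, 0.828, 0.0]
wrist_force: [-1.6, -0.1, -2.8]
gripper_width: 0.0581
grip_force: 78.5
```

step_arm([
  [0,0,1,0,0,0,30],
  [0,0,0,0,0,0,30],
])

```text
clock: 10.25
tcp_pos: [0.551, 0.1479, 0.0944]
tcp_rot: [0.0, 0.561, 0.828, 0.0]
wrist_force: [-3.9, -1.4, 5.7]
gripper_width: 0.0582
grip_force: 79.6
```

step_arm([
  [0,0,0,0,0,0,80],
  [0,0,0,0,0,0,100],
  [0,0,0,0,0,0,100],
  [0,0,0,0,0,0,100],
  [0,0,-10,0,0,0,100],
  [0,0,-20,0,0,0,100],
  [0,0,-40,0,0,0,100],
  [0,0,-40,0,0,0,100],
])

```text
clock: 11.05
tcp_pos: [0.5506, 0.1478, 0.2044]
tcp_rot: [-0.0, 0.561, 0.828, -0.0]
wrist_force: [1.3, 0.8, 0.3]
gripper_width: 0.0856
grip_force: 0.0
```

```bash
python3 -c "
from p import *
plan(441,-147,200,.205)
plan(441,-147,11,.205)"
```

```text
clk 11.05 tcp [550.6 147.8 204.4] yawY 0.379 tilt [-0.001 -0.   ] TURN 0.174 SHIFT [-266.3 -167.3    4.4] F [1.3 0.8 0.3] w 0.0856
clk 11.05 tcp [550.6 147.8 204.4] yawY 0.379 tilt [-0.001 -0.   ] TURN 0.174 SHIFT [-266.3 -167.3  193.4] F [1.3 0.8 0.3] w 0.0856
```

step_arm([
  [0,0,0,0,0,0.087,100],
  [0,0,0,0,0,0.087,100],
  [-40,-25,0,0,0,0,100],
  [-40,-25,0,0,0,0,100],
  [-40,-25,0,0,0,0,100],
  [-40,-25,0,0,0,0,100],
  [-40,-25,0,0,0,0,100],
  [-40,-25,0,0,0,0,100],
])

```text
clock: 11.85
tcp_pos: [0.4522, -0.1193, 0.2039]
tcp_rot: [0.001, 0.631, 0.776, 0.0]
wrist_force: [1.1, 0.2, 0.3]
gripper_width: 0.0856
grip_force: 0.0
```

step_arm([
  [-26,-17,20,0,0,0,100],
  [0,0,40,0,0,0,100],
  [0,0,40,0,0,0,100],
  [0,0,0,0,0,0,100],
])

```text
clock: 12.25
tcp_pos: [0.4387, -0.1456, 0.0998]
tcp_rot: [-0.004, 0.631, 0.775, -0.001]
wrist_force: [-0.6, 0.3, 0.6]
gripper_width: 0.0855
grip_force: 0.0
```

```bash
python3 -c "
from p import *
plan(441,-147,11,.205)"
```

```text
clk 12.25 tcp [ 438.7 -145.6   99.8] yawY 0.204 tilt [-0.0075  0.0041] TURN -0.001 SHIFT [-1.9  2.  88.8] F [-0.6  0.3  0.6] w 0.0855
```

step_arm([
  [-1,1,25,0,0,0,100],
  [0,0,25,0,0,0,100],
  [0,0,20,0,0,0,100],
  [0,0,10,0,0,0,100],
  [0,0,5,0,0,0,100],
  [0,0,0,0,0,0,100],
])

```text
clock: 12.85
tcp_pos: [0.4434, -0.1476, 0.0187]
tcp_rot: [0.0, 0.631, 0.776, 0.0]
wrist_force: [0.5, -0.4, 0.3]
gripper_width: 0.0852
grip_force: 0.0
```

```bash
python3 -c "
from p import *
plan(441,-147,11,.205)"
```

```text
clk 12.85 tcp [ 443.4 -147.6   18.7] yawY 0.205 tilt [ 0.0009 -0.0004] TURN 0.0 SHIFT [ 1.1 -2.3  7.7] F [ 0.5 -0.4  0.3] w 0.0852
```

step_arm([
  [1,-2,5,0,0,0,100],
  [0,0,0,0,0,0,60],
  [0,0,0,0,0,0,30],
  [0,0,0,0,0,0,30],
  [0,0,0,0,0,0,30],
  [0,0,0,0,0,0,30],
  [0,0,0,0,0,0,30],
])

```text
clock: 13.55
tcp_pos: [0.4404, -0.1469, 0.014]
tcp_rot: [0.0, 0.631, 0.776, -0.0]
wrist_force: [-3.8, -0.0, 11.3]
gripper_width: 0.0572
grip_force: 71.9
```

step_arm([
  [0,0,-5,0,0,0,30],
  [0,0,-15,0,0,0,30],
  [0,0,-30,0,0,0,30],
  [0,0,-40,0,0,0,30],
  [0,0,-40,0,0,0,30],
  [0,0,-30,0,0,0,30],
  [0,0,0,0,0,0,30],
  [0,0,0,0,0,0,30],
])

```text
clock: 14.35
tcp_pos: [0.4399, -0.1464, 0.172]
tcp_rot: [-0.001, 0.631, 0.776, -0.0]
wrist_force: [-0.2, 0.0, -8.4]
gripper_width: 0.0564
grip_force: 77.4
```

```bash
python3 -c "
from p import *
plan(441,-147,11,.205)
e=grab('scene','pics/s7.png');grab('top','pics/t7.png')
R=lambda i,x,y,w,h,k:cv2.resize(i[y:y+h,x:x+w],None,fx=k,fy=k,interpolation=2)
cv2.imwrite('pics/c7.png',np.vstack([R(cv2.imread('pics/s7.png'),370,165,90,70,6)[:300],R(cv2.imread('pics/t7.png'),195,165,90,50,6)]))"
```

```text
clk 14.35 tcp [ 439.9 -146.4  172. ] yawY 0.205 tilt [-0.0011  0.0008] TURN -0.0 SHIFT [ -0.8   1.  161. ] F [-0.2  0.  -8.4] w 0.0564
```

View pics/c7.png

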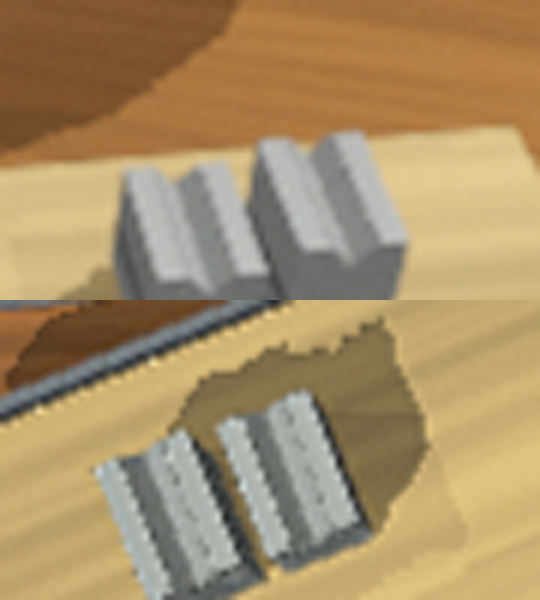

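```bash
python3 -c "
from p import *
e=grab('scene');d=grab('top')
g=lambda D,c,o,k,z: ray(D,[(x/k+o[0]-.5,y/k+o[1]-.5) for x,y in c],z)[:,:2]*1e3
for h in (.028,.038): print(h,g(e,[(124,152)],(270,165),8,h).round(),g(e,[(118,208)],(250,200),8,h).round())
print('bot',g(e,[(130,244)],(270,165),8,0).round(),g(e,[(123,268)],(250,200),8,0).round())
T=g(d,[(218,120),(305,92),(368,230),(278,260)],(195,165),6,.128);print(T.round(),T.mean(0))
T=g(e,[(125,172),(222,165),(268,275),(158,280)],(370,165),6,.128);print(T.round(),T.mean(0))
S=g(e,[(258,140),(358,134),(408,242),(298,248)],(370,165),6,.138);print(S.round(),S.mean(0))
S=g(d,[(97,170),(185,132),(243,270)],(195,165),6,.138);print(S.round(),(S[0]+S[2])/2)
plan(568,105,98,.38)"
```

```text
0.028 [[ 461. -166.]] [[ 619. -160.]]
0.038 [[ 472. -161.]] [[ 628. -156.]]
bot [[ 475. -160.]] [[ 618. -162.]]
[[574. 173.]
 [586. 138.]
 [528. 111.]
 [516. 148.]] [550.96077747 142.55882818]
[[535. 117.]
 [521. 151.]
 [575. 175.]
 [588. 138.]] [554.44961949 145.68907238]
[[515. 163.]
 [501. 198.]
 [555. 221.]
 [569. 184.]] [534.72226959 191.30662169]
[[552. 219.]
 [567. 184.]
 [511. 160.]] [531.42559226 189.55949012]
clk 14.55 tcp [ 439.5 -146.2  170.9] yawY 0.205 tilt [-0.0038  0.0021] TURN -0.175 SHIFT [185.7 212.5  72.9] F [ 0.2 -0.3 -6.5] w 0.0566
```

```bash
python3 -c "
from p import *
plan(570,101.5,98,.39)"
```

```text
clk 14.55 tcp [ 439.5 -146.2  170.9] yawY 0.205 tilt [-0.0038  0.0021] TURN -0.185 SHIFT [179.5 214.9  72.9] F [ 0.2 -0.3 -6.5] w 0.0566
```

step_arm([
  [0,0,-15,0,0,-0.092,30],
  [0,0,-10,0,0,-0.092,30],
  [10,12,0,0,0,0,30],
  [25,30,0,0,0,0,30],
  [25,30,0,0,0,0,30],
  [30,34,0,0,0,0,30],
  [30,34,0,0,0,0,30],
  [30,34,0,0,0,0,30],
])

```text
clock: 15.35
tcp_pos: [0.5447, 0.0596, 0.1962]
tcp_rot: [-0.001, 0.557, 0.83, -0.001]
wrist_force: [2.0, -0.1, -6.7]
gripper_width: 0.0564
grip_force: 77.6
```

step_arm([
  [30,34,0,0,0,0,30],
  [5,5,0,0,0,0,30],
  [0,0,0,0,0,0,30],
  [0,0,0,0,0,0,30],
])

```text
clock: 15.75
tcp_pos: [0.5667, 0.1044, 0.1966]
tcp_rot: [-0.001, 0.557, 0.83, -0.001]
wrist_force: [-0.4, -1.0, -6.6]
gripper_width: 0.0564
grip_force: 78.0
```

```bash
python3 -c "
from p import *
plan(570,101.5,98,.39)"
```

```text
clk 15.75 tcp [566.7 104.4 196.6] yawY 0.389 tilt [-0.0029 -0.0007] TURN -0.001 SHIFT [-3.9  2.  98.6] F [-0.4 -1.  -6.6] w 0.0564
```

step_arm([
  [-4,2,10,0,0,0,30],
  [0,0,20,0,0,0,30],
  [0,0,25,0,0,0,30],
  [0,0,20,0,0,0,30],
  [0,0,13,0,0,0,30],
  [0,0,5,0,0,0,30],
  [0,0,3,0,0,0,30],
  [0,0,0,0,0,0,30],
])

```text
clock: 16.55
tcp_pos: [0.5713, 0.1019, 0.1024]
tcp_rot: [0.0, 0.557, 0.83, 0.0]
wrist_force: [0.2, -0.1, -7.0]
gripper_width: 0.0566
grip_force: 78.0
```

```bash
python3 -c "
from p import *
plan(570,101.5,94,.39)"
```

```text
clk 16.55 tcp [571.3 101.9 102.4] yawY 0.389 tilt [0.0009 0.0001] TURN -0.001 SHIFT [ 0.1 -1.4  8.4] F [ 0.2 -0.1 -7. ] w 0.0566
```

step_arm([
  [0,-1,3,0,0,0,30],
  [0,0,2,0,0,0,30],
  [0,0,1,0,0,0,30],
  [0,0,1,0,0,0,30],
  [0,0,0,0,0,0,30],
])

```text
clock: 17.05
tcp_pos: [0.5699, 0.1019, 0.0949]
tcp_rot: [-0.0, 0.557, 0.83, 0.0]
wrist_force: [0.2, 0.1, -6.6]
gripper_width: 0.0563
grip_force: 78.0
```

step_arm([
  [0,0,1,0,0,0,30],
  [0,0,0,0,0,0,30],
])

```text
clock: 17.25
tcp_pos: [0.5701, 0.102, 0.0943]
tcp_rot: [0.0, 0.557, 0.83, 0.0]
wrist_force: [-0.2, 1.0, -4.6]
gripper_width: 0.0566
grip_force: 78.3
```

step_arm([
  [0,0,1,0,0,0,30],
  [0,0,0,0,0,0,30],
])

```text
clock: 17.45
tcp_pos: [0.5702, 0.102, 0.0942]
tcp_rot: [0.0, 0.557, 0.83, 0.0]
wrist_force: [-3.5, 0.7, 4.5]
gripper_width: 0.0565
grip_force: 79.5
```

step_arm([
  [0,0,0,0,0,0,80],
  [0,0,0,0,0,0,100],
  [0,0,0,0,0,0,100],
  [0,0,0,0,0,0,100],
  [0,0,-10,0,0,0,100],
  [0,0,-20,0,0,0,100],
  [0,0,-40,0,0,0,100],
  [0,0,-30,0,0,0,100],
])

```text
clock: 18.25
tcp_pos: [0.5704, 0.1019, 0.1956]
tcp_rot: [0.001, 0.557, 0.83, 0.001]
wrist_force: [0.7, -0.1, -0.2]
gripper_width: 0.0858
grip_force: 0.0
```

```bash
python3 -c "
from p import *
plan(582.5,-155,14,-.765)"
```

```text
clk 18.25 tcp [570.4 101.9 195.6] yawY 0.389 tilt [0.0019 0.0002] TURN 1.154 SHIFT [-176.9  186.6  181.6] F [ 0.7 -0.1 -0.2] w 0.0858
```

step_arm([
  [0,0,0,0,0,0.144,100],
  [0,0,0,0,0,0.144,100],
  [0,0,0,0,0,0.144,100],
  [0,0,0,0,0,0.144,100],
  [0,0,0,0,0,0.144,100],
  [0,0,0,0,0,0.144,100],
  [0,0,0,0,0,0.144,100],
  [0,0,0,0,0,0.146,100],
])

```text
clock: 19.05
tcp_pos: [0.5701, 0.1018, 0.1938]
tcp_rot: [0.0, 0.921, 0.389, 0.0]
wrist_force: [0.1, -0.3, -0.6]
gripper_width: 0.0853
grip_force: 0.0
```

step_arm([
  [-30,31,0,0,0,0,100],
  [-30,31,0,0,0,0,100],
  [-30,31,0,0,0,0,100],
  [-30,31,0,0,0,0,100],
  [-30,31,20,0,0,0,100],
  [-26,31,25,0,0,0,100],
  [0,0,40,0,0,0,100],
  [0,0,0,0,0,0,100],
])

```text
clock: 19.85
tcp_pos: [0.579, -0.1541, 0.1035]
tcp_rot: [-0.004, 0.92, 0.391, -0.003]
wrist_force: [-0.9, 0.7, -0.4]
gripper_width: 0.0856
grip_force: 0.0
```

```bash
python3 -c "
from p import *
plan(582.5,-155,14,-.765)"
```

```text
clk 19.85 tcp [ 579.  -154.1  103.5] yawY -0.767 tilt [-0.009   0.0039] TURN -0.002 SHIFT [ 1.7  3.2 89.5] F [-0.9  0.7 -0.4] w 0.0856
```

step_arm([
  [0,0,25,0,0,0,100],
  [0,0,25,0,0,0,100],
  [0,0,18,0,0,0,100],
  [0,0,10,0,0,0,100],
  [0,0,3,0,0,0,100],
  [0,0,0,0,0,0,100],
])

```text
clock: 20.45
tcp_pos: [0.583, -0.1537, 0.0281]
tcp_rot: [0.0, 0.92, 0.392, 0.001]
wrist_force: [-0.6, 0.1, -0.3]
gripper_width: 0.0856
grip_force: 0.0
```

```bash
python3 -c "
from p import *
plan(582.5,-155,13,-.765)"
```

```text
clk 20.45 tcp [ 583.  -153.7   28.1] yawY -0.764 tilt [ 0.0013 -0.0004] TURN 0.001 SHIFT [-1.2  0.6 15.1] F [-0.6  0.1 -0.3] w 0.0856
```

step_arm([
  [-1,0,8,0,0,0,100],
  [0,0,6,0,0,0,100],
  [0,0,0,0,0,0,80],
  [0,0,0,0,0,0,50],
  [0,0,0,0,0,0,50],
  [0,0,0,0,0,0,50],
  [0,0,0,0,0,0,50],
  [0,0,0,0,0,0,50],
])

```text
clock: 21.25
tcp_pos: [0.5817, -0.1547, 0.0131]
tcp_rot: [0.0, 0.92, 0.392, 0.0]
wrist_force: [0.0, -0.6, 0.9]
gripper_width: 0.0429
grip_force: 0.3
```

```bash
python3 -c "
from p import *
plan(582.5,-155,13,-.765)"
```

```text
clk 21.25 tcp [ 581.7 -154.7   13.1] yawY -0.765 tilt [ 0.0003 -0.    ] TURN -0.0 SHIFT [0.4 0.8 0.1] F [ 0.  -0.6  0.9] w 0.0429
```

step_arm([
  [0,0,-5,0,0,0,100],
  [0,0,0,0,0,0,100],
  [0,0,0,0,0,0,100],
  [0,0,0,0,0,0,100],
  [0,0,0,0,0,0,100],
])

```text
clock: 21.75
tcp_pos: [0.5815, -0.1546, 0.0179]
tcp_rot: [-0.0, 0.92, 0.392, -0.0]
wrist_force: [-1.1, -0.1, -0.9]
gripper_width: 0.0854
grip_force: 0.0
```

```bash
python3 -c "
from p import *
plan(582.5,-155,13,-.765)
e=grab('scene','pics/s8.png');d=grab('top','pics/t8.png')
R=lambda i,x,y,w,h,k:cv2.resize(i[y:y+h,x:x+w],None,fx=k,fy=k,interpolation=2)
cv2.imwrite('pics/c8.png',np.hstack([R(cv2.imread('pics/s8.png'),235,170,70,75,8),R(cv2.imread('pics/s8.png'),360,160,80,200,3)[:600]]))"
```

```text
clk 21.75 tcp [ 581.5 -154.6   17.9] yawY -0.765 tilt [-0.0001  0.0002] TURN -0.0 SHIFT [0.4 1.  4.9] F [-1.1 -0.1 -0.9] w 0.0854
```

View pics/c8.png

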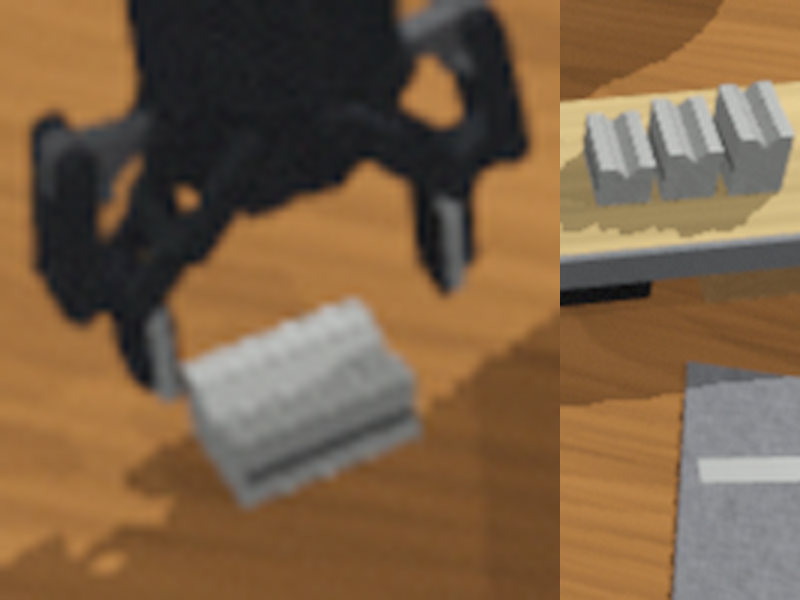

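The right inset shows standing, tall and middle neatly in a row. Left: fingertips at (160,395) and (450,290), clearly above the low block. I work out the tip height.

```bash
python3 -c "
from p import *
e=grab('scene')
for z in (.03,.035,.04,.045,.05):
  q=ray(e,[(160/8+234.5,395/8+169.5),(450/8+234.5,290/8+169.5)],z)*1e3; print(z,q[:,:2].round().tolist(),q.mean(0).round())"
```

```text
0.03 [[607.0, -190.0], [540.0, -122.0]] [ 573. -156.   30.]
0.035 [[611.0, -188.0], [544.0, -120.0]] [ 578. -154.   35.]
0.04 [[616.0, -185.0], [549.0, -118.0]] [ 582. -151.   40.]
0.045 [[620.0, -183.0], [554.0, -116.0]] [ 587. -149.   45.]
0.05 [[624.0, -180.0], [559.0, -113.0]] [ 592. -147.   50.]
```

step_arm([
  [0,1,8,0,0,0,100],
  [0,0,7,0,0,0,100],
  [0,0,4,0,0,0,100],
  [0,0,3,0,0,0,100],
  [0,0,0,0,0,0,100],
])

```text
clock: 22.4
tcp_pos: [0.5819, -0.1552, -0.0048]
tcp_rot: [-0.0, 0.92, 0.392, -0.0]
wrist_force: [0.4, 0.7, -0.4]
gripper_width: 0.0855
grip_force: 0.0
```

No contact yet; closing here.

step_arm([
  [0,0,2,0,0,0,90],
  [0,0,0,0,0,0,75],
  [0,0,0,0,0,0,55],
  [0,0,0,0,0,0,55],
  [0,0,0,0,0,0,50],
  [0,0,0,0,0,0,50],
])

```text
clock: 23.0
tcp_pos: [0.5829, -0.1557, -0.0052]
tcp_rot: [0.001, 0.92, 0.392, 0.001]
wrist_force: [-0.1, -0.5, 6.2]
gripper_width: 0.0581
grip_force: 77.7
```

step_arm([
  [0,0,-4,0,0,0,40],
  [0,0,-8,0,0,0,40],
  [0,0,-20,0,0,0,40],
  [0,0,-40,0,0,0,40],
  [0,0,-40,0,0,0,40],
  [0,0,-40,0,0,0,40],
  [0,0,-30,0,0,0,40],
  [0,0,0,0,0,0,40],
])

```text
clock: 23.8
tcp_pos: [0.5843, -0.1561, 0.1809]
tcp_rot: [0.003, 0.92, 0.392, 0.003]
wrist_force: [0.2, 0.1, -4.4]
gripper_width: 0.0581
grip_force: 77.4
```

```bash
python3 -c "
from p import *
plan(588,58,80,.39);plan(588,58,80,.39+np.pi)"
```

```text
clk 23.8 tcp [ 584.3 -156.1  180.9] yawY -0.765 tilt [ 0.0082 -0.0032] TURN -1.155 SHIFT [196.6  84.8 100.9] F [ 0.2  0.1 -4.4] w 0.0581
clk 23.8 tcp [ 584.3 -156.1  180.9] yawY -0.765 tilt [ 0.0082 -0.0032] TURN -1.155 SHIFT [196.6  84.8 100.9] F [ 0.2  0.1 -4.4] w 0.0581
```

step_arm([
  [0,0,0,0,0,-0.144,40],
  [0,0,0,0,0,-0.144,40],
  [0,0,0,0,0,-0.144,40],
  [0,0,0,0,0,-0.144,40],
  [0,0,0,0,0,-0.144,40],
  [0,0,0,0,0,-0.144,40],
  [0,0,0,0,0,-0.144,40],
  [0,0,0,0,0,-0.146,40],
])

```text
clock: 24.6
tcp_pos: [0.5811, -0.1548, 0.1735]
tcp_rot: [-0.002, 0.555, 0.832, -0.0]
wrist_force: [-0.7, -0.9, -4.4]
gripper_width: 0.0583
grip_force: 77.2
```

step_arm([
  [20,10,0,0,0,0,40],
  [35,15,0,0,0,0,40],
  [35,15,0,0,0,0,40],
  [35,15,0,0,0,0,40],
  [35,15,0,0,0,0,40],
  [25,10,0,0,0,0,40],
  [9,3,0,0,0,0,40],
  [0,0,0,0,0,0,40],
])

```text
clock: 25.4
tcp_pos: [0.5844, 0.0568, 0.1743]
tcp_rot: [-0.001, 0.556, 0.831, -0.001]
wrist_force: [-0.0, 0.1, -3.4]
gripper_width: 0.0579
grip_force: 77.2
```

```bash
python3 -c "
from p import *
plan(588,58,76,.39)"
```

```text
clk 25.4 tcp [584.4  56.8 174.3] yawY 0.391 tilt [-0.0031  0.0001] TURN 0.001 SHIFT [-0.2  3.8 98.3] F [-0.   0.1 -3.4] w 0.0579
```

step_arm([
  [0,3,10,0,0,0,40],
  [0,0,20,0,0,0,40],
  [0,0,22,0,0,0,40],
  [0,0,20,0,0,0,40],
  [0,0,12,0,0,0,40],
  [0,0,5,0,0,0,40],
  [0,0,0,0,0,0,40],
])

```text
clock: 26.1
tcp_pos: [0.5882, 0.0561, 0.0863]
tcp_rot: [-0.0, 0.557, 0.83, -0.0]
wrist_force: [-0.9, -0.1, -4.5]
gripper_width: 0.0583
grip_force: 77.1
```

```bash
python3 -c "
from p import *
plan(588,58,75,.39)"
```

```text
clk 26.1 tcp [588.2  56.1  86.3] yawY 0.388 tilt [-0.001  0.   ] TURN -0.002 SHIFT [ 1.9  0.6 11.3] F [-0.9 -0.1 -4.5] w 0.0583
```

step_arm([
  [2,0,4,0,0,0,40],
  [0,0,3,0,0,0,40],
  [0,0,1,0,0,0,40],
  [0,0,1,0,0,0,40],
  [0,0,0,0,0,0,40],
])

```text
clock: 26.6
tcp_pos: [0.5876, 0.0587, 0.0781]
tcp_rot: [0.0, 0.557, 0.83, 0.0]
wrist_force: [-0.1, -0.8, -4.7]
gripper_width: 0.0582
grip_force: 77.3
```

step_arm([
  [0,0,1,0,0,0,40],
  [0,0,0,0,0,0,40],
])

```text
clock: 26.8
tcp_pos: [0.5875, 0.0586, 0.0769]
tcp_rot: [-0.0, 0.557, 0.83, 0.0]
wrist_force: [-0.2, 0.5, -5.1]
gripper_width: 0.0581
grip_force: 77.3
```

step_arm([
  [0,0,1,0,0,0,40],
  [0,0,0,0,0,0,40],
])

```text
clock: 27.0
tcp_pos: [0.5875, 0.0586, 0.0758]
tcp_rot: [-0.0, 0.557, 0.83, -0.0]
wrist_force: [-0.6, 0.6, -4.9]
gripper_width: 0.0583
grip_force: 77.3
```

step_arm([
  [0,0,1,0,0,0,40],
  [0,0,0,0,0,0,40],
])

```text
clock: 27.2
tcp_pos: [0.5876, 0.0586, 0.0749]
tcp_rot: [0.0, 0.557, 0.83, 0.0]
wrist_force: [0.7, -0.1, -4.2]
gripper_width: 0.0581
grip_force: 77.2
```

step_arm([
  [0,0,1,0,0,0,40],
  [0,0,0,0,0,0,40],
])

```text
clock: 27.4
tcp_pos: [0.5876, 0.0586, 0.0748]
tcp_rot: [0.0, 0.557, 0.83, 0.0]
wrist_force: [-2.6, -0.7, 3.7]
gripper_width: 0.058
grip_force: 78.1
```

step_arm([
  [0,0,0,0,0,0,80],
  [0,0,0,0,0,0,100],
  [0,0,0,0,0,0,100],
  [0,0,0,0,0,0,100],
  [0,0,-10,0,0,0,100],
  [0,0,-20,0,0,0,100],
  [0,0,-40,0,0,0,100],
  [0,0,-40,0,0,0,100],
])

```text
clock: 28.2
tcp_pos: [0.5871, 0.0586, 0.1854]
tcp_rot: [-0.0, 0.557, 0.83, -0.0]
wrist_force: [0.8, 0.2, -0.3]
gripper_width: 0.0853
grip_force: 0.0
```

step_arm([
  [-40,0,-20,0,0,0,100],
  [-40,0,0,0,0,0,100],
  [-40,0,0,0,0,0,100],
  [-40,0,0,0,0,0,100],
  [-40,0,0,0,0,0,100],
  [-40,-20,0,0,0,0,100],
  [-20,-20,0,0,0,0,100],
  [0,0,0,0,0,0,100],
])

```text
clock: 29.0
tcp_pos: [0.6478, -0.2015, 0.2042]
tcp_rot: [0.0, 0.559, 0.829, -0.001]
wrist_force: [0.5, 0.7, 0.5]
gripper_width: 0.085
grip_force: 0.0
```

```bash
python3 - <<'E'
from p import *
d=grab('top','pics/t9.png'); c=d["color"]
h=cv2.cvtColor(c,cv2.COLOR_RGB2HSV); m=((h[...,1]<45)&(h[...,2]>70)).astype(np.uint8)*255
m[:165]=0;m[260:]=0;m[:,:195]=0;m[:,320:]=0
n,l,st,ce=cv2.connectedComponentsWithStats(m)
for i in range(1,n):
    if st[i,4]>60:
        p=np.argwhere(l==i)[:,::-1].astype(np.float32); print(st[i].tolist(),cv2.minAreaRect(p))
for row in m[168:225:1,205:312]: print(''.join('#' if v else '.' for v in row))
plan(588,58,75,.39)
E
```

```text
[195, 165, 45, 20, 138] ((216.73646545410156, 173.37413024902344), (3.4925131797790527, 47.5369873046875), 67.16634368896484)
[267, 168, 24, 28, 389] ((278.6723937988281, 181.4310302734375), (24.697479248046875, 16.155494689941406), 68.19859313964844)
[250, 173, 25, 30, 423] ((261.7514953613281, 187.60354614257812), (26.000001907348633, 16.461538314819336), 67.38013458251953)
[231, 180, 26, 30, 454] ((243.31033325195312, 194.77584838867188), (26.925823211669922, 17.455360412597656), 68.19859313964844)
[211, 187, 28, 31, 471] ((223.80003356933594, 202.10000610351562), (28.621667861938477, 18.335756301879883), 63.43495178222656)
[195, 224, 99, 36, 2016] ((244.0, 241.5), (97.99998474121094, 34.99999237060547), -0.0)
.....................#######.#............................................###..............................
..................#######...............................................######.............................
................#######.#..............................................#######.............................
.............########................................
[... 5215 characters left out ...]
.......................
...........................................................................................................
...........................................................................................................
...........................................................................................................
...........................................................................................................
................#..........................................................................................
clk 29.05 tcp [ 648.5 -199.2  204.4] yawY 0.386 tilt [ 0.0002 -0.    ] TURN -0.004 SHIFT [260.9  41.8 129.4] F [-0.2  0.1 -0. ] w 0.0854
```

```bash
python3 - <<'E'
from p import *
d=grab('top')
P=np.array([ray(d,[u],z)[0,:2] for u,z in [((223.8,202.1),.138),((243.3,194.8),.128),((261.75,187.6),.118),((278.7,181.4),.108)]])*1e3
c,s=np.cos(.39),np.sin(.39); D=P-P[0]
print(P.round(1)); print(np.c_[D[:,0]*c+D[:,1]*s,-D[:,0]*s+D[:,1]*c].round(1))
E
```

```text
[[529.  187.1]
 [548.2 142.2]
 [567.6  98.6]
 [585.   57.5]]
[[   0.     0. ]
 [   0.7  -48.7]
 [   2.1  -96.5]
 [   2.5 -141.2]]
```

```bash
python3 -c "
from h import *
print(r.job_done())"
```

```text
the job is handed in; nothing more can be done
None
```

The job is handed in with tall, middle and low standing in order right of the standing block: by the top camera, gaps are about 5–9 mm, front-to-back is within 3 mm, and each was set down under force feedback. The hand-in gave no verdict, and I didn't re-measure the file, hammer or plate, though nothing suggested the arm touched them.

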